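Pack out a short-stroke clamp and hold the part tight

ROBOT

A 6-joint arm with a two-finger parallel gripper is mounted at the origin on a cart in front of the work surface, level with it; the furniture and walls round the work are solid. World frame = base frame: x ahead of the robot, y to its left, z up, the work surface at z = 0. Lengths are in m, angles in rad, forces in N, time in s.
With the tool pointing down it reaches from about 0.425 to 0.95 m from the base axis. Payload 3.5 kg.
Tool frame: the origin (TCP) lies midway between the tips of the shut fingers; the grasp point (between the pads) lies 19 mm behind it; z points along the fingers, y is the line along which they close (so a half turn about z gives the same grasp; the last joint's range is limited). The gripper opens to 85 mm and grips with 20 to 120 N. Pads are 22 mm wide; open, the fingers measure 114 mm over their backs; the gripper's body (76 mm by 85 mm) begins 54 mm behind the grasp point. The pads swing forward as they close: fully open they stand 13 mm farther back than shut.
Start: joints at [1.088, 0.286, 1.577, -0, 1.279, -0.15], TCP at [0.22, 0.638, 0.231] pointing down, gripper open.
Joint ranges: [-2.77, 2.77], [-0.9, 2.22], [0.21, 2.48], [-1.53, 4.67], [0.24, 2.81], [-2.84, 2.84]. Speed limits (rad/s): [2.79, 2.79, 3.14, 3.14, 3.14, 3.14].

INTERFACE

Orientations are given as a unit quaternion [x, y, z, w].
In Python, from plant import ctrl gives the robot as it stands.
- The arm moves only by the tool send_rows, never from a script. Its argument "series" is a list that holds one entry, the list of rows, each a list of 7 numbers: the shift along the tool's x, y, z in cm, then the turn, a rotation vector about the tool's x, y, z in rad, then the opening, from -1 (shut) to 1 (fully open). In form: [[[x, y, z, rx, ry, rz, jaw], ...]]. A call has 1 to 10 rows; each row shifts and turns the commanded pose from where the row before left it, along the tool's axes as they then stand; what a row does not reach is not made up. A row lasts 1/8 s, in which the tool goes at most 62.5 mm and 10.7 degrees, less where a joint would pass 70% of its speed; a pose out of reach is approached as far as the arm can. A call is refused whole if a number of a shift passes 6.25 or a number of a turn 0.188, either way. A call with a gripper value outside its range is refused whole. The fingers move at their own pace and stop on an object; "force" is the grip in N (left out, the last holds). Time passes only in rows, so rows that do not move let the fingers close. It gives the time, the measured TCP pose, the force, the opening and the grip force at its end, in the units of the state.
- ctrl.get_state(): the state, without advancing time (a new reading comes with each control period).
- ctrl.read_camera(name): name is "scene" or "top" or "wrist"; returns a dict with "img" (420x560x3 uint8, red, green, blue), "fx", "fy", "cx", "cy" (pixels), "R" (3x3) and "t" (3): a world point X has camera coordinates R X + t; the wrist camera has in their place "hand_eye" (4x4, takes a point from camera to tool coordinates, whose origin is the TCP and whose axes are the flange's). Camera axes: x right, y down, z forward; pixel columns grow to the right and rows downward; lengths in m; the calibration is good to about 2 mm. A picture is of the moment at which its call begins: read the wrist's pose just before it. There is no depth.
- ctrl.sign_off(): hands the job in; it is judged then, once.
The state is a dict: "time": time; "qpos": joint angles; "dq": joint speeds; "joint_efforts": joint torques, N m; "eef_pos": TCP position; "tcp_rot": TCP orientation; "contact_force": force on the tool from outside, world axes, zero at the start; "wrist_torque": the same for the moment, N m; "opening": opening from 0.0 (shut) to 1.0 (fully open); "finger_force": force on a finger pad.
Only numpy, scipy, OpenCV 4.12 (cv2) and the standard library are available. Lean on these libraries where they do the work, as an engineer would, in place of code of your own. Each camera call takes 0.05 s, during which the arm holds its last target. There are 200 camera calls.

TASK

Clamp the small bearing block in the bench fixture. The sprung jaw's stroke is too short to reach it, so set the steel packing blocks that stand in front of the tall white feeder (each has an upright grip plate on top) into the channel between part and jaw, side by side, square and flat on the bed, adding blocks until pushing the jaw closes the gap and you feel the whole row go tight against the fence. Push firmly but without forcing it, leave the bystander objects alone, and finish while still holding the jaw pressed, because its spring opens it as soon as you let go.

Things in the scene. Friction and masses are not known exactly. Their poses are not given: they have to be found in the camera images.
- fixture: fixed clamping fixture: steel bed 92 mm (its x) by 280 mm (its y), 12 mm thick; origin at the centre of its underside, z up. The row runs along its y: fence at the -y end (away from the robot), part, gap, then the jaw at the +y end (near the robot). Two rails, 6 mm high, 58 mm apart inside, flank the channel. A 26 mm high bracket stands behind the jaw, y 120 to 136 mm
- jaw: the sliding jaw: 50 mm wide, 70 mm long, 30 mm high above the bed; origin at the foot of its flat front face, on the bed (12 mm above the worktop), centred; its axes are the fixture's. It closes towards -y. From the part to the retracted jaw the gap differs each time, 39 to 101 mm, and takes one, two or three packing blocks
- jaw_handle (a point): centre of the top edge of the jaw's upright handle plate: 12 mm thick along the fixture's y, 30 mm wide, 30 to 63 mm above the bed, 55 mm behind the jaw's face. The jaw travels 34 mm from sprung back (face at fixture y = 30 mm) to a hard stop; its spring pushes back 3 to 5 N. At the stop with the row still loose, another block is needed. Over 60 N forces the part
- fence: fixed steel end stop on the bed, 56 mm wide, 24 mm thick, 34 mm high; origin at the foot of the face that looks to the jaw, on the bed; axes as the fixture's. (Obstacle to the right: the fixed white feeder, its tower about 0.4 m tall from x = 0.58 m on, y 0 to 0.15 m, behind the packing blocks; keep the wrist clear of it)
- part: aluminium bearing block to be clamped, loose, 48 mm (its x) by 34 mm (its y) by 30 mm high, origin at the centre of its underside. It stands on the bed against the fence, up to 3 mm off it; its face to the gap is 17 mm from its origin along +y
- spacer_0: one of three identical steel packing blocks: 50 mm long (its x), 24 mm thick (its y), 24 mm high, with an upright grip plate on top, 12 mm thick (along x), 20 mm wide (along y), to 51 mm above the underside. Origin: centre of the underside; 120 g. Starts right of the fixture. Goes in with its thickness along the fixture's y; pinch the 12 mm of the plate to stay clear of its neighbours
- spacer_1: one of three identical steel packing blocks: 50 mm long (its x), 24 mm thick (its y), 24 mm high, with an upright grip plate on top, 12 mm thick (along x), 20 mm wide (along y), to 51 mm above the underside. Origin: centre of the underside; 120 g. Starts right of the fixture. Goes in with its thickness along the fixture's y; pinch the 12 mm of the plate to stay clear of its neighbours
- spacer_2: one of three identical steel packing blocks: 50 mm long (its x), 24 mm thick (its y), 24 mm high, with an upright grip plate on top, 12 mm thick (along x), 20 mm wide (along y), to 51 mm above the underside. Origin: centre of the underside; 120 g. Starts right of the fixture. Goes in with its thickness along the fixture's y; pinch the 12 mm of the plate to stay clear of its neighbours
- bottle: bystander: amber bottle with black cap, 61 mm across, 143 mm high, right of the packing blocks; origin at the centre of its underside
- cup: bystander: small steel cup, 70 mm across, 55 mm high, beyond the fixture; origin at the centre of its underside
- screwdriver: bystander: red-handled screwdriver, 199 mm long, lying far right on the worktop; origin at the centre of its underside

How it is judged:
By the outcome, as a careful person would: the job done as asked, in the order asked, and still so for the second after the job is handed in, while the arm keeps its last pose, push and grip.
It also fails if it takes over 72 s, if anything falls off the work surface, if the arm or the gripper's body presses on something with over 40 N, if the wrist force passes 120 N, or if a joint passes its speed limit or range.

## Working session

There is one attempt and no reset: what is moved stays moved. The work goes in short steps, Python scripts to look and compute and a tool call to move; the robot and the scene stay as the last step left them, time stands still between calls to the robot, and variables do not carry over. Pictures are saved under pics/ and viewed, at most 13 in all, crops included, and the job is handed in when it is done.

Besides the shell and the picture viewer there is one more tool, called after "Call:" as name([rows], argument=value, ...), one row to a line, values as JSON. send_rows: Moves the arm, as the interface text tells. Its arguments: {"type":"object","properties":{"series":{"type":"array"},"force":{"type":"number"}},"required":["series"]}

```bash
mkdir -p pics; ls; python3 - <<'E'
from plant import ctrl
import cv2,pickle
d={}
s=ctrl.get_state(); print(s)
for n in("scene","top","wrist"):
    c=ctrl.read_camera(n); d[n]=c
    cv2.imwrite(f"pics/{n}0.png",c["img"][:,:,::-1])
    print(n,{k:v for k,v in c.items() if k!="img"})
pickle.dump((s,d),open("d0.pkl","wb"))
E
```

```text
pics
{'time': 0.0, 'qpos': array([ 1.08798524e+00,  2.87203516e-01,  1.57820353e+00,  2.67609326e-05,
        1.27859080e+00, -1.50002335e-01]), 'dq': array([-1.02687384e-03,  3.98429967e-04, -1.01217739e-03, -2.25064359e-04,
       -1.06313699e-04, -8.75777721e-05]), 'joint_efforts': array([-5.51758585e-04, -4.05978048e+01, -2.92626965e+01, -1.61618646e-04,
        5.73609781e-03, -1.59032169e-06]), 'eef_pos': array([0.22017672, 0.63737684, 0.22990758]), 'tcp_rot': array([ 1.65641168e-01,  9.86185356e-01, -1.13891236e-03, -3.86364677e-04]), 'contact_force': array([ 0.4263284 , -0.26166024,  0.43582798]), 'wrist_torque': array([-0.03357548, -0.00580694,  0.05071212]), 'finger_force': 0.0, 'opening': 0.9996095317416469}
scene {'fx': 424.3998963742716, 'fy': 424.3998963742716, 'cx': 279.80427571012336, 'cy': 204.88083603808897, 'R': array([[ 0.62948912, -0.77681646,  0.01731011],
       [-0.59974155, -0.49992032, -0.62481177],
       [ 0.49401774,  0.38293062, -0.78058351]]), 't': array([-0.28378586,  0.42744835,  0.77604711])}
top {'fx': 468.5977271168601, 'fy': 468.5977271168601, 'cx': 282.545417806826, 'cy': 210.48428557783708, 'R': array([[-0.00710051, -0.99983025, -0.01700138],
       [-0.99261998,  0.00910553, -0.12092422],
       [ 0.1210585 ,  0.01601729, -0.99251614]]), 't': array([0.08774322, 0.5600352 , 1.01607858])}
wrist {'fx': 372.49575890771507, 'fy': 372.49575890771507, 'cx': 281.94047857341627, 'cy': 206.76504257972226, 'hand_eye': array([[-4.53052878e-04, -9.59685984e-01, -2.81074024e-01,
         7.09979039e-02],
       [ 9.99999897e-01, -4.34765413e-04, -1.27420378e-04,
        -4.06147621e-04],
       [ 8.22868530e-08, -2.81074053e-01,  9.59686082e-01,
        -1.42848005e-01],
       [ 0.00000000e+00,  0.00000000e+00,  0.00000000e+00,
         1.00000000e+00]])}
```

View pics/top0.png

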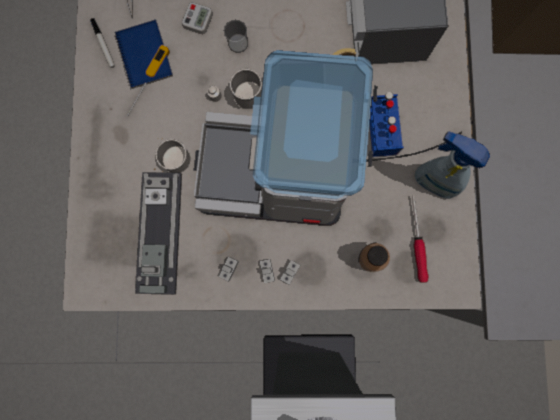

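View pics/scene0.png

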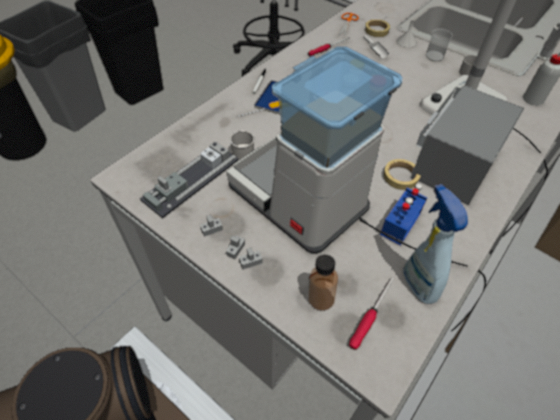

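Top view: fixture runs vertically at columns 137–180, rows 173–293 (jaw at the bottom). Spacers are at about (228,268), (267,271) and (289,271), with the bottle at (375,257). The scene view agrees.

```bash
python3 - <<'E'
import pickle,cv2,numpy as np
s,d=pickle.load(open("d0.pkl","rb"))
t=d["top"]["img"][:,:,::-1]
a=cv2.resize(t[165:300,130:190],None,fx=4.4,fy=4.4,interpolation=cv2.INTER_CUBIC)
b=cv2.resize(t[245:295,210:310],None,fx=5,fy=5,interpolation=cv2.INTER_CUBIC)
o=np.zeros((600,800,3),np.uint8); o[:a.shape[0],:a.shape[1]]=a; o[:b.shape[0],280:280+b.shape[1]]=b
cv2.imwrite("pics/crop0.png",o)
E
```

```text
(no output)
```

View pics/crop0.png

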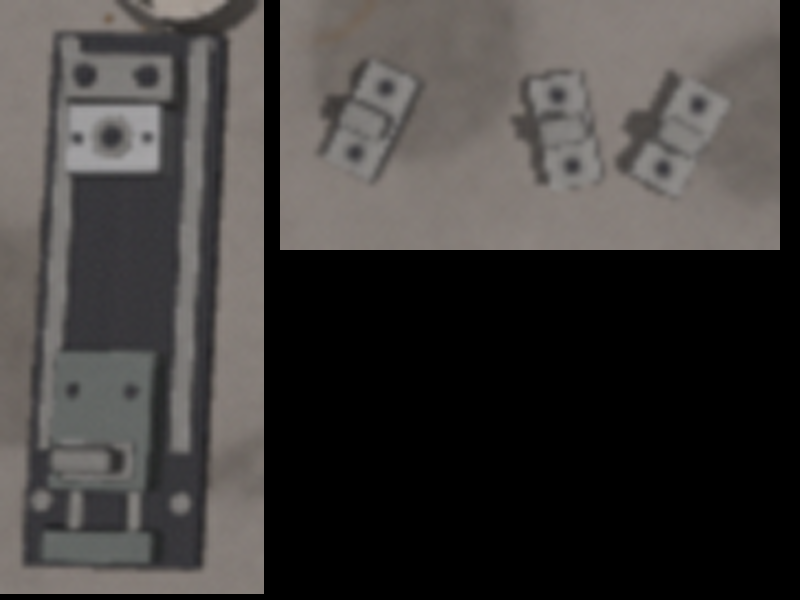

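View pics/wrist0.png

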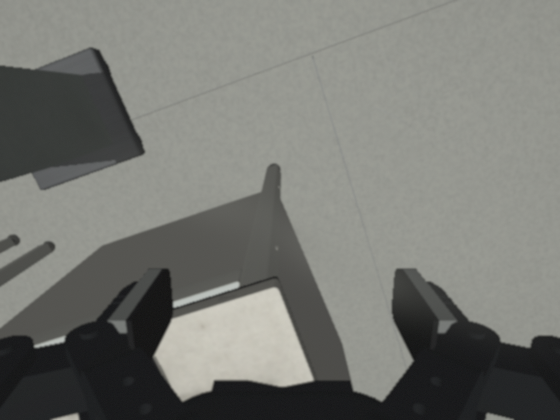

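The crop shows the part face at crop row ~173 and the jaw face at ~352, so the gap is about 90 mm, which means three blocks. Spacer screw holes are clearly visible. The wrist view shows only floor and table edge.

```bash
cat > h.py <<'E'
import numpy as np, pickle
from scipy.spatial.transform import Rotation as Ro
def ray(c,u,v,z,st=None):
    "pixel(s) -> world xy on plane z"
    k=np.array([(u-c["cx"])/c["fx"],(v-c["cy"])/c["fy"],1.])
    if "R" in c: o=-c["R"].T@c["t"]; d=c["R"].T@k
    else:
        T=np.eye(4); T[:3,:3]=Ro.from_quat(st["tcp_rot"]).as_matrix(); T[:3,3]=st["eef_pos"]
        M=T@c["hand_eye"]; o=M[:3,3]; d=M[:3,:3]@k
    return (o+d*(z-o[2])/d[2])[:2]
def yaw(st):  # direction of tool x in world
    m=Ro.from_quat(st["tcp_rot"]).as_matrix(); return np.arctan2(m[1,0],m[0,0])
def delta(st,xyz,yw):
    "moves cm in present tool axes, then turn rz (rad), tilt error"
    m=Ro.from_quat(st["tcp_rot"]).as_matrix()
    y=np.array([np.cos(yw),np.sin(yw),0]); z=np.array([0,0,-1.])
    G=np.c_[y,np.cross(z,y),z]
    return np.round(m.T@(np.array(xyz)-st["eef_pos"])*100,2), np.round(Ro.from_matrix(m.T@G).as_rotvec(),3)
E
python3 - <<'E'
from h import *
s,d=pickle.load(open("d0.pkl","rb")); c=d["top"]
A=lambda x,y,z:ray(c,130+(x+.5)/4.4-.5,165+(y+.5)/4.4-.5,z)
B=lambda x,y,z:ray(c,210+(x-280+.5)/5-.5,245+(y+.5)/5-.5,z)
for n,p in dict(TL=(57,35),TR=(228,40),BL=(25,565),BR=(202,568)).items(): print(n,A(*p,.012))
print("partface",A(111,173,.042),"part hole",A(112,137,.042),"jawface",A(105,352,.042),"handle",A(82,460,.075))
for h in [((386,88),(355,152)),((557,95),(571,165)),((698,104),(662,168))]:
    p,q=B(*h[0],.024),B(*h[1],.024); e=p-q
    print("spacer",(p+q)/2,np.degrees(np.arctan2(e[1],e[0])),np.linalg.norm(e))
print("tool x yaw",np.degrees(yaw(s)))
E
```

```text
TL [0.65534082 0.40856888]
TR [0.65169491 0.3177661 ]
BL [0.379046   0.41698174]
BR [0.37696736 0.32587381]
partface [0.57726326 0.36919554] part hole [0.59580693 0.36916508] jawface [0.4862261  0.36986559] handle [0.43232423 0.37002344]
spacer [0.43226799 0.20693854] -25.811235224206 0.031447877965929696
spacer [0.42723301 0.12036424] 11.230792655693294 0.03164433373782441
spacer [0.42421002 0.06859484] -30.046005987706607 0.03255932955648396
tool x yaw 160.93099340130618
```

Call:
send_rows([
  [[-3.6,-4.1,0.3,0,0,0,1],[-3.6,-4.1,0.3,0,0,0,0.2],[-3.6,-4.1,0.3,0,0,0,0],[-3.6,-4.1,0.3,0,0,0,0],[-3.6,-4.1,0.3,0,0,0,0],[-3.6,-4.1,0.3,0,0,0,0],[-3.6,-4.1,0.3,0,0,0,0],[-3.6,-4.1,0.3,0,0,0,0],[-3.6,-4.1,0.3,0,0,0,0],[-3.6,-4.1,0.3,0,0,0,0]],
])

```text
time: 1.4
eef_pos: [0.427, 0.1312, 0.2012]
tcp_rot: [0.166, 0.986, 0.0, 0.0]
contact_force: [1.5, 0.4, 0.1]
opening: 0.498
finger_force: 0.0
```

Call:
send_rows([
  [[0,0,0,0,0,0,0],[0,0,0,0,0,0,0]],
])

```text
time: 1.65
eef_pos: [0.4265, 0.133, 0.2011]
tcp_rot: [0.166, 0.986, 0.0, -0.0]
contact_force: [0.2, 0.4, -0.2]
opening: 0.496
finger_force: 0.0
```

```bash
python3 - <<'E'
from h import *
from plant import ctrl
import cv2
s=ctrl.get_state(); c=ctrl.read_camera("wrist"); pickle.dump((s,c),open("w1.pkl","wb"))
print(s["eef_pos"],np.degrees(yaw(s)),s["opening"],s["qpos"])
cv2.imwrite("pics/w1.png",cv2.resize(c["img"][:,:,::-1],(800,600),interpolation=cv2.INTER_CUBIC))
E
```

```text
[0.42647885 0.13302579 0.20110571] 160.88802040216635 0.49613711845878256 [ 7.42383144e-02 -2.09816585e-01  2.14482163e+00  5.46689683e-04
  1.20727154e+00 -1.16318552e+00]
```

View pics/w1.png

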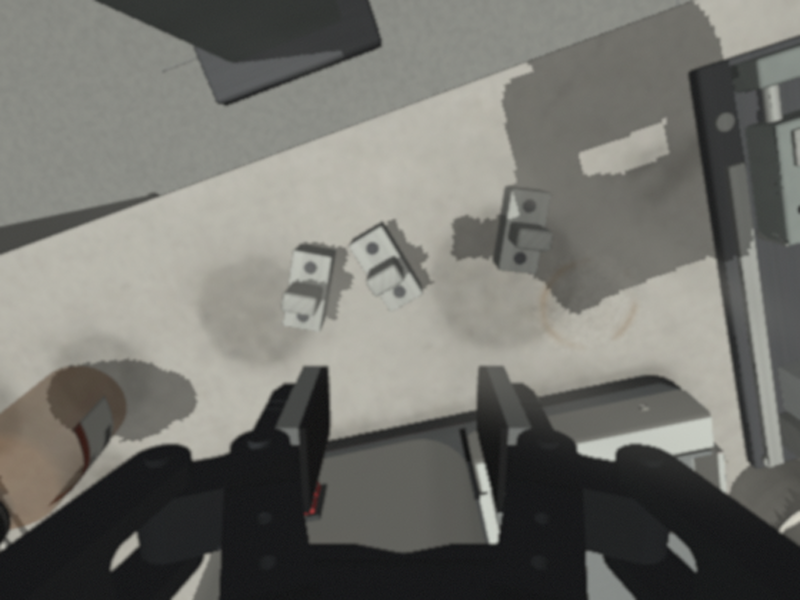

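The wrist view shows the three blocks. Hole pairs are at (529,206)/(520,258), (372,248)/(399,292) and (311,268)/(303,318).

```bash
python3 - <<'E'
from h import *
s,c=pickle.load(open("w1.pkl","rb")); k=.7
for h in [((529,206),(520,258)),((372,248),(399,292)),((311,268),(303,318))]:
    p,q=[ray(c,(a+.5)*k-.5,(b+.5)*k-.5,.024,s) for a,b in h]; e=q-p
    m=(p+q)/2; print("spacer",m,np.degrees(np.arctan2(e[1],e[0])),np.linalg.norm(e))
print(delta(s,[.432,.2065,.12],np.radians(244.2-360)))
E
```

```text
spacer [0.43408943 0.20780065] -25.298487273019415 0.03187898917588176
spacer [0.42874478 0.12048214] 11.321239270224469 0.03240290311896813
spacer [0.42656947 0.06896138] -30.6875375335869 0.033216629305778705
(array([1.88, 7.12, 8.11]), array([ 1.000e-03, -1.000e-03, -1.454e+00]))
```

Call:
send_rows([
  [[0.9,3.6,4,0,0,0,0],[0.9,3.6,4,0,0,0,0],[0,0,0,0,0,-0.182,0],[0,0,0,0,0,-0.182,0],[0,0,0,0,0,-0.182,0],[0,0,0,0,0,-0.182,0],[0,0,0,0,0,-0.182,0],[0,0,0,0,0,-0.182,0],[0,0,0,0,0,-0.182,0],[0,0,0,0,0,-0.182,0]],
])

```text
time: 2.95
eef_pos: [0.4324, 0.2085, 0.1213]
tcp_rot: [-0.536, 0.844, 0.0, -0.0]
contact_force: [-0.4, 0.8, -0.1]
opening: 0.498
finger_force: 0.0
```

Call:
send_rows([
  [[0,0,0,0,0,0,0],[0,0,0,0,0,0,0]],
])

```text
time: 3.2
eef_pos: [0.4328, 0.2077, 0.1213]
tcp_rot: [-0.532, 0.847, 0.0, -0.0]
contact_force: [0.2, 0.6, -0.0]
opening: 0.498
finger_force: 0.0
```

```bash
python3 - <<'E'
from h import *
from plant import ctrl
import cv2
s=ctrl.get_state()
print(s["eef_pos"],np.degrees(yaw(s)),s["qpos"][5])
print(delta(s,[.433,.2073,.033],np.radians(244.5)))
c=ctrl.read_camera("wrist"); pickle.dump((s,c),open("w2.pkl","wb")); cv2.imwrite("pics/w2.png",c["img"][:,:,::-1])
E
```

```text
[0.43282732 0.20765565 0.1213021 ] -115.69164576230943 -2.457712664885518
(array([ 0.02, -0.03,  8.83]), array([ 0.   ,  0.   , -0.003]))
```

View pics/w2.png

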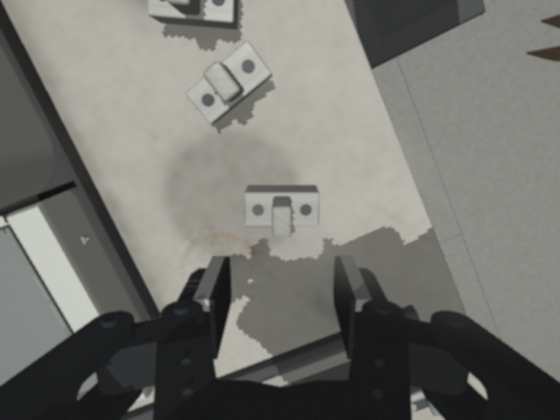

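The block is square in the jaws: holes at (258,210) and (306,210), plate centred on column 282. I'll descend and grip.

Call:
send_rows([
  [[-0.1,0,4,0,0,0,0],[0,0,3,0,0,0,0],[0,0,1.8,0,0,0,0],[0,0,0,0,0,0,0],[0,0,0,0,0,0,-1],[0,0,0,0,0,0,-1],[0,0,0,0,0,0,-1],[0,0,0,0,0,0,-1],[0,0,0,0,0,0,-1],[0,0,0,0,0,0,-1]],
], force=50)

```text
time: 4.5
eef_pos: [0.4345, 0.208, 0.0344]
tcp_rot: [-0.532, 0.846, -0.0, 0.001]
contact_force: [-1.3, 0.3, 5.9]
opening: 0.123
finger_force: 53.9
```

Call:
send_rows([
  [[0,0,-4,0,0,0,-1],[0,0,-4,0,0,0,-1],[0,0,-1,0,0,0.188,-1],[0,0,0,0,0,0.188,-1],[0,0,0,0,0,0.188,-1],[0,0,0,0,0,0.188,-1],[0,0,0,0,0,0.188,-1],[0,0,0,0,0,0.188,-1],[0,0,0,0,0,0.03,-1],[0,0,0,0,0,0,-1]],
])

```text
time: 5.75
eef_pos: [0.4334, 0.2075, 0.1229]
tcp_rot: [0.015, 1.0, -0.0, -0.0]
contact_force: [-0.5, 0.3, -0.3]
opening: 0.123
finger_force: 52.9
```

```bash
python3 - <<'E'
from h import *
from plant import ctrl
s=ctrl.get_state()
print(s["eef_pos"],np.degrees(yaw(s)),s["opening"],s["finger_force"])
print(delta(s,[.54,.367,.125],np.radians(178.25)))
E
```

```text
[0.43343139 0.20753363 0.12292636] 178.3068352736222 0.12337964061876679 52.90646016597748
(array([-10.18,  16.25,  -0.22]), array([-0.   , -0.001,  0.001]))
```

Call:
send_rows([
  [[-1.3,3.2,0,0,0,0,-1],[-1.3,3.2,-0.4,0,0,0,-1],[-1.3,3.2,-0.4,0,0,0,-1],[-1.3,3.3,-0.4,0,0,0,-1],[-1,3.3,-0.4,0,0,0,-1],[0,0,0,0,0,0,-1],[0,0,0,0,0,0,-1]],
])

```text
time: 6.62
eef_pos: [0.5003, 0.3671, 0.1386]
tcp_rot: [0.015, 1.0, -0.001, -0.001]
contact_force: [-0.2, -0.1, -1.9]
opening: 0.126
finger_force: 52.9
```

```bash
python3 - <<'E'
from h import *
from plant import ctrl
import cv2
s=ctrl.get_state()
print(s["eef_pos"],np.degrees(yaw(s)))
c=ctrl.read_camera("wrist"); pickle.dump((s,c),open("w3.pkl","wb")); cv2.imwrite("pics/w3.png",cv2.resize(c["img"][:,:,::-1],(800,600),interpolation=cv2.INTER_CUBIC))
E
```

```text
[0.50027315 0.3671291  0.13859528] 178.25092976686778
```

View pics/w3.png

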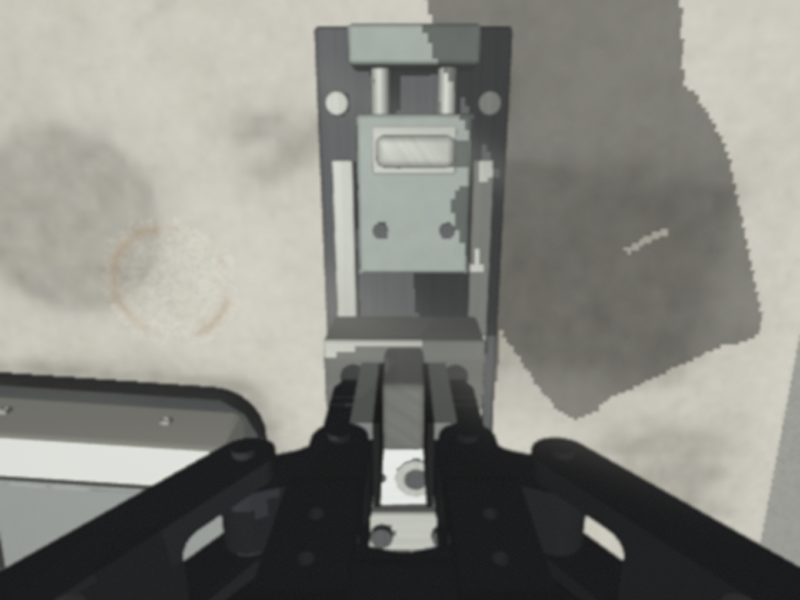

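The view shows jaw face top edge at row 272 (cols 358–468), bed near corners at (316,28) and (511,28), and the held block's near face at rows 318 (bottom) and 340 (top).

```bash
python3 - <<'E'
from h import *
s,c=pickle.load(open("w3.pkl","rb")); k=.7
W=lambda a,b,z:ray(c,(a+.5)*k-.5,(b+.5)*k-.5,z,s)
print("bed corners",W(316,28,.012),W(511,28,.012))
print("jaw face",W(358,272,.042),W(468,272,.042),"handle",W(415,136,.075))
print("rail inner L near",W(352,161,.018),W(479,161,.018),W(355,310,.018))
z=s["eef_pos"][2]
for zz,ps in((z-.034,((328,319),(480,318))),(z-.010,((326,340),(485,339)))): print([W(*p,zz)-s["eef_pos"][:2] for p in ps])
E
```

```text
bed corners [0.37840222 0.33015482] [0.38120569 0.41983879]
jaw face [0.48710669 0.34605054] [0.48866536 0.39694129] handle [0.42787168 0.37323948]
rail inner L near [0.43802443 0.34386144] [0.4399109  0.40484379] [0.51313926 0.34107905]
[array([-0.01163759, -0.02652409]), array([-0.01038274,  0.02677514])]
[array([-0.01290667, -0.02376101]), array([-0.01175084,  0.02499743])]
```

Call:
send_rows([
  [[-3.1,0.2,0,0,0,0,-1],[-3.1,0.2,0,0,0,0,-1],[0,0,0,0,0,0,-1],[0,0,4,0,0,0,-1],[0,0,3,0,0,0,-1],[0,0,1,0,0,0,-1],[0,0,0.6,0,0,0,-1],[0,0,0,0,0,0,-1],[0,0,0,0,0,0,-1]],
])

```text
time: 7.8
eef_pos: [0.5638, 0.3701, 0.055]
tcp_rot: [0.016, 1.0, 0.001, 0.001]
contact_force: [-0.1, -0.4, -1.1]
opening: 0.122
finger_force: 52.9
```

Call:
send_rows([
  [[0.1,-0.05,0.3,0,0,0,-1],[0,0,0.2,0,0,0,-1],[0,0,0.2,0,0,0,-1],[0,0,0.1,0,0,0,-1],[0,0,0,0,0,0,-1]],
])

```text
time: 8.43
eef_pos: [0.562, 0.3694, 0.0464]
tcp_rot: [0.016, 1.0, -0.0, -0.0]
contact_force: [-2.5, -1.1, 4.4]
opening: 0.128
finger_force: 53.7
```

Call:
send_rows([
  [[0,0,0.1,0,0,0,-1],[0,0,0,0,0,0,-1]],
])

```text
time: 8.68
eef_pos: [0.5621, 0.3695, 0.0464]
tcp_rot: [0.016, 1.0, -0.0, -0.0]
contact_force: [-4.8, -1.8, 8.4]
opening: 0.122
finger_force: 54.2
```

Call:
send_rows([
  [[0,0,-0.1,0,0,0,-0.3],[0,0,0,0,0,0,-0.3],[0,0,0,0,0,0,-0.3],[0,0,-3,0,0,0,-0.2],[0,0,-4,0,0,0,0],[0,0,-2,0,0,0,0],[2.1,-4.2,0,0,0,0,0],[2.1,-4.2,0,0,0,0,0],[2.1,-4.2,0,0,0,0,0],[2.1,-4.2,0,0,0,0,0]],
])

```text
time: 9.93
eef_pos: [0.4714, 0.2027, 0.1346]
tcp_rot: [0.016, 1.0, -0.0, -0.0]
contact_force: [0.2, -0.7, 0.3]
opening: 0.5
finger_force: 0.0
```

Call:
send_rows([
  [[2.1,-4.2,0,0,0,0,0],[2.1,-4.2,0,0,0,0,0],[0,0,0,0,0,0.168,0],[0,0,0,0,0,0.168,0],[0,0,0,0,0,0.168,0],[0,0,0,0,0,0.168,0],[0,0,0,0,0,0.168,0],[0,0,0,0,0,0.168,0],[0,0,0,0,0,0.168,0],[0,0,0,0,0,0.168,0]],
])

```text
time: 11.18
eef_pos: [0.4275, 0.1213, 0.1347]
tcp_rot: [0.637, 0.771, -0.0, -0.0]
contact_force: [0.4, 0.3, 0.0]
opening: 0.502
finger_force: 0.0
```

Call:
send_rows([
  [[0,0,0,0,0,0,0],[0,0,0,0,0,0,0]],
])

```text
time: 11.42
eef_pos: [0.4278, 0.1213, 0.135]
tcp_rot: [0.634, 0.773, -0.0, -0.0]
contact_force: [0.8, 0.5, 0.2]
opening: 0.503
finger_force: 0.0
```

```bash
python3 - <<'E'
from h import *
from plant import ctrl
import cv2
s=ctrl.get_state()
print(s["eef_pos"],np.degrees(yaw(s)),s["opening"])
print(delta(s,[.428,.1204,.033],np.radians(101.3)))
c=ctrl.read_camera("wrist"); t=ctrl.read_camera("top"); a=c["img"][:,:,::-1][:,100:460]
b=cv2.resize(t["img"][165:300,130:190,::-1],None,fx=4.4,fy=4.4,interpolation=cv2.INTER_CUBIC)
o=np.zeros((600,640,3),np.uint8); o[:420,:360]=a; o[:b.shape[0],370:370+b.shape[1]]=b
cv2.imwrite("pics/w4.png",o); pickle.dump((s,c,t),open("w4.pkl","wb"))
E
```

```text
[0.42777773 0.12128824 0.13504791] 101.30815928611021 0.5028564930199526
(array([-9.00e-02,  1.00e-02,  1.02e+01]), array([-0., -0.,  0.]))
```

View pics/w4.png

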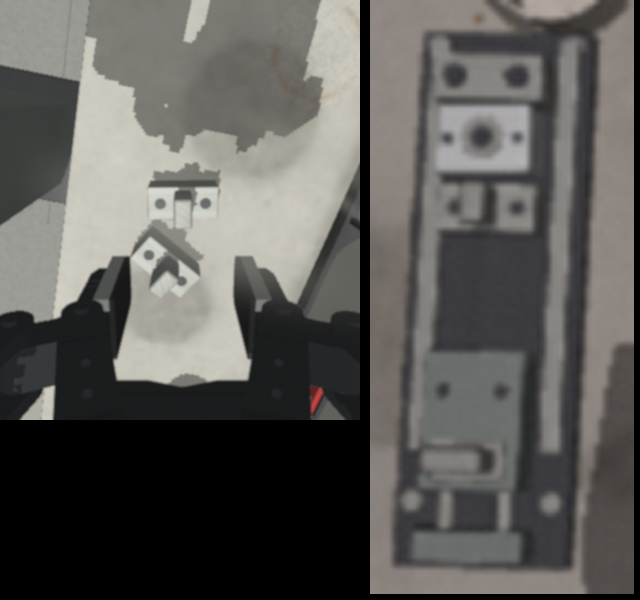

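Block 1 sits square in the channel, about 4 mm off the part. Block 2 is square in the jaws (holes at (155,202) and (205,203)).

Call:
send_rows([
  [[-0.05,0,4,0,0,0,0],[0,0,4,0,0,0,0],[0,0,2.1,0,0,0,0],[0,0,0,0,0,0,0],[0,0,0,0,0,0,-1],[0,0,0,0,0,0,-1],[0,0,0,0,0,0,-1],[0,0,0,0,0,0,-1],[0,0,0,0,0,0,-1],[0,0,0,0,0,0,-1]],
], force=50)

```text
time: 12.78
eef_pos: [0.4292, 0.1209, 0.0356]
tcp_rot: [0.635, 0.773, 0.001, 0.001]
contact_force: [-0.9, 0.5, 6.8]
opening: 0.124
finger_force: 54.7
```

Call:
send_rows([
  [[0,0,-4,0,0,0,-1],[0,0,-4,0,0,0,-1],[0,0,-2,0,0,-0.168,-1],[0,0,0,0,0,-0.168,-1],[0,0,0,0,0,-0.168,-1],[0,0,0,0,0,-0.168,-1],[0,0,0,0,0,-0.168,-1],[0,0,0,0,0,-0.168,-1],[0,0,0,0,0,-0.168,-1],[0,0,0,0,0,-0.168,-1]],
])

```text
time: 14.02
eef_pos: [0.4275, 0.1208, 0.1338]
tcp_rot: [0.013, 1.0, -0.0, -0.0]
contact_force: [-0.2, -0.6, -1.5]
opening: 0.127
finger_force: 53.7
```

Call:
send_rows([
  [[0,0,0,0,0,0,-1],[0,0,0,0,0,0,-1]],
])

```text
time: 14.28
eef_pos: [0.4278, 0.1208, 0.1341]
tcp_rot: [0.017, 1.0, -0.0, -0.0]
contact_force: [0.3, 0.8, -1.6]
opening: 0.124
finger_force: 53.7
```

```bash
python3 - <<'E'
from h import *
from plant import ctrl
s=ctrl.get_state()
print(s["eef_pos"],np.degrees(yaw(s)),s["opening"])
print(delta(s,[.534,.3703,.135],np.radians(178.25)))
E
```

```text
[0.42782263 0.12081848 0.13408431] 178.04277953140394 0.12394055326315966
(array([-9.76, 25.3 , -0.1 ]), array([-0.   , -0.   , -0.004]))
```

Call:
send_rows([
  [[-1.6,4.2,0,0,0,0,-1],[-1.6,4.2,0,0,0,0,-1],[-1.6,4.2,0,0,0,0,-1],[-1.6,4.2,0,0,0,0,-1],[-1.6,4.2,0,0,0,0,-1],[-1.6,4.2,0,0,0,-0.003,-1],[0,0,0,0,0,0,-1],[0,0,0,0,0,0,-1]],
])

```text
time: 15.28
eef_pos: [0.5315, 0.3692, 0.1336]
tcp_rot: [0.015, 1.0, -0.001, -0.001]
contact_force: [-0.6, -0.5, -0.6]
opening: 0.124
finger_force: 53.7
```

Call:
send_rows([
  [[-0.15,0.1,0,0,0,0,-1],[0,0,4,0,0,0,-1],[0,0,2.5,0,0,0,-1],[0,0,0.8,0,0,0,-1],[0,0,0,0,0,0,-1],[0,0,0,0,0,0,-1]],
])

```text
time: 16.02
eef_pos: [0.5347, 0.3709, 0.0632]
tcp_rot: [0.015, 1.0, 0.001, 0.001]
contact_force: [1.2, 0.2, -0.9]
opening: 0.12
finger_force: 53.7
```

Call:
send_rows([
  [[0.05,-0.05,0.6,0,0,0,-1],[0,0,0.4,0,0,0,-1],[0,0,0.2,0,0,0,-1],[0,0,0.2,0,0,0,-1],[0,0,0,0,0,0,-1],[0,0,0,0,0,0,-1]],
])

```text
time: 16.77
eef_pos: [0.5331, 0.3701, 0.0478]
tcp_rot: [0.014, 1.0, -0.0, -0.0]
contact_force: [-1.2, -2.4, 2.7]
opening: 0.123
finger_force: 54.1
```

Call:
send_rows([
  [[0,0,0.15,0,0,0,-1],[0,0,0,0,0,0,-1],[0,0,0,0,0,0,-1]],
])

```text
time: 17.15
eef_pos: [0.5333, 0.3701, 0.0478]
tcp_rot: [0.014, 1.0, -0.0, -0.0]
contact_force: [-4.8, -3.0, 8.7]
opening: 0.123
finger_force: 55.0
```

Call:
send_rows([
  [[0,0,-0.1,0,0,0,-0.3],[0,0,0,0,0,0,-0.3],[0,0,0,0,0,0,-0.3],[0,0,-3,0,0,0,-0.2],[0,0,-4,0,0,0,0],[0,0,-2,0,0,0,0],[1.4,-4.35,0,0,0,0,0],[1.4,-4.35,0,0,0,0,0],[1.4,-4.35,0,0,0,0,0],[1.4,-4.35,0,0,0,0,0]],
])

```text
time: 18.4
eef_pos: [0.4711, 0.1965, 0.1361]
tcp_rot: [0.014, 1.0, -0.0, -0.0]
contact_force: [-0.3, -0.2, 0.1]
opening: 0.497
finger_force: 0.0
```

Call:
send_rows([
  [[1.4,-4.35,0,0,0,0,0],[1.4,-4.35,0,0,0,0,0],[1.4,-4.35,0,0,0,0,0],[0,0,0,0,0,-0.179,0],[0,0,0,0,0,-0.179,0],[0,0,0,0,0,-0.179,0],[0,0,0,0,0,-0.179,0],[0,0,0,0,0,-0.179,0],[0,0,0,0,0,-0.179,0],[0,0,0,0,0,0,0]],
])

```text
time: 19.65
eef_pos: [0.426, 0.0686, 0.1363]
tcp_rot: [-0.498, 0.867, 0.0, -0.0]
contact_force: [0.3, -0.0, -0.9]
opening: 0.503
finger_force: 0.0
```

```bash
python3 - <<'E'
from h import *
from plant import ctrl
import cv2
s=ctrl.get_state()
print(s["eef_pos"],np.degrees(yaw(s)),s["opening"],s["qpos"][5])
print(delta(s,[.4255,.0688,.033],np.radians(239.6)))
c=ctrl.read_camera("wrist"); t=ctrl.read_camera("top"); a=c["img"][:,:,::-1][:,100:460]
b=cv2.resize(t["img"][165:300,130:190,::-1],None,fx=4.4,fy=4.4,interpolation=cv2.INTER_CUBIC)
o=np.zeros((600,640,3),np.uint8); o[:420,:360]=a; o[:b.shape[0],370:370+b.shape[1]]=b
cv2.imwrite("pics/w5.png",o); pickle.dump((s,c,t),open("w5.pkl","wb"))
E
```

```text
[0.42595499 0.0685992  0.13632981] -120.23397493033102 0.5027136856714259 -2.6902898367756407
(array([ 0.  ,  0.04, 10.33]), array([ 0.001, -0.   ,  0.003]))
```

View pics/w5.png

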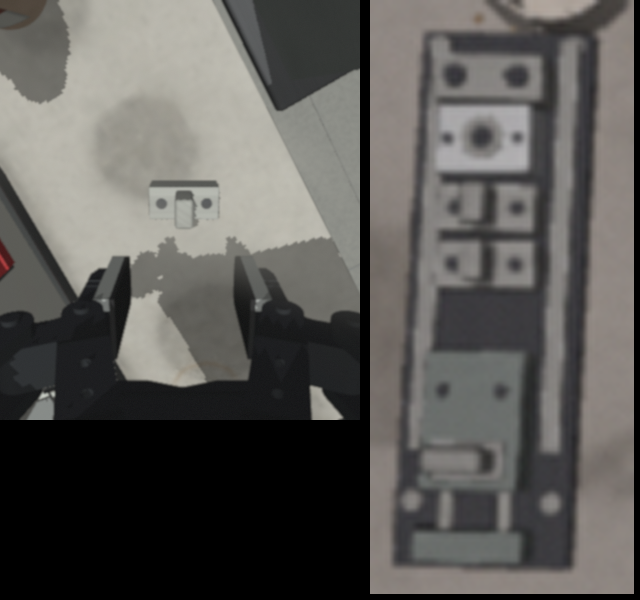

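Both placed blocks are square, with ~31 mm left before the jaw. The third block is centred in the jaws (holes at (161,203) and (206,203)).

Call:
send_rows([
  [[-0.05,0.05,4,0,0,0,0],[0,0,4,0,0,0,0],[0,0,2.2,0,0,0,0],[0,0,0,0,0,0,0],[0,0,0,0,0,0,-1],[0,0,0,0,0,0,-1],[0,0,0,0,0,0,-1],[0,0,0,0,0,0,-1],[0,0,0,0,0,0,-1],[0,0,0,0,0,0,-1]],
], force=50)

```text
time: 21.0
eef_pos: [0.427, 0.0693, 0.0359]
tcp_rot: [-0.499, 0.867, -0.0, 0.001]
contact_force: [-1.5, 0.4, 7.0]
opening: 0.124
finger_force: 54.8
```

Call:
send_rows([
  [[0,0,-4,0,0,0,-1],[0,0,-4,0,0,0,-1],[0,0,-2,0,0,0.179,-1],[0,0,0,0,0,0.179,-1],[0,0,0,0,0,0.179,-1],[0,0,0,0,0,0.179,-1],[0,0,0,0,0,0.179,-1],[0,0,0,0,0,0.179,-1],[0,0,0,0,0,0,-1],[0,0,0,0,0,0,-1]],
])

```text
time: 22.25
eef_pos: [0.4259, 0.0692, 0.1345]
tcp_rot: [0.013, 1.0, 0.0, -0.0]
contact_force: [-0.2, 0.4, -1.3]
opening: 0.121
finger_force: 53.8
```

```bash
python3 - <<'E'
from h import *
from plant import ctrl
s=ctrl.get_state()
print(s["eef_pos"],np.degrees(yaw(s)),s["opening"])
print(delta(s,[.505,.371,.135],np.radians(178.25)))
E
```

```text
[0.4258627  0.0692485  0.13448705] 178.4934420078924 0.12054914982802989
(array([-7.12, 30.37, -0.06]), array([-0.   , -0.001,  0.004]))
```

Call:
send_rows([
  [[-1.0,4.35,0,0,0,0,-1],[-1.0,4.35,0,0,0,0,-1],[-1.0,4.35,0,0,0,0,-1],[-1.0,4.35,0,0,0,0,-1],[-1.0,4.35,0,0,0,0,-1],[-1.0,4.35,0,0,0,0.004,-1],[-1.0,4.25,0,0,0,0,-1],[0,0,0,0,0,0,-1],[0,0,0,0,0,0,-1],[0,0,0,0,0,0,-1]],
])

```text
time: 23.5
eef_pos: [0.5048, 0.3694, 0.1346]
tcp_rot: [0.017, 1.0, -0.0, -0.0]
contact_force: [1.1, 0.1, -0.8]
opening: 0.124
finger_force: 53.8
```

Call:
send_rows([
  [[0,0,4,0,0,0,-1],[0,0,2.3,0,0,0,-1],[0,0,0,0,0,0,-1],[0,0,0,0,0,0,-1]],
])

```text
time: 24.0
eef_pos: [0.5058, 0.3704, 0.0732]
tcp_rot: [0.017, 1.0, 0.0, 0.001]
contact_force: [0.5, 0.5, -0.8]
opening: 0.129
finger_force: 53.8
```

Call:
send_rows([
  [[0.1,0,0,0,0,0,-1],[0,0,0.8,0,0,0,-1],[0,0,0.8,0,0,0,-1],[0,0,0.4,0,0,0,-1],[0,0,0.3,0,0,0,-1],[0,0,0.2,0,0,0,-1],[0,0,0,0,0,0,-1],[0,0,0,0,0,0,-1]],
])

```text
time: 25.0
eef_pos: [0.5041, 0.3708, 0.0479]
tcp_rot: [0.016, 1.0, -0.0, -0.0]
contact_force: [-3.5, -1.2, 5.5]
opening: 0.121
finger_force: 54.7
```

Call:
send_rows([
  [[0,0,-0.1,0,0,0,-0.3],[0,0,0,0,0,0,-0.3],[0,0,0,0,0,0,-0.3],[0,0,-3,0,0,0,-0.3],[0,0,-4,0,0,0,-0.3],[0,0,-2,0,0,0,-1],[5,-0.1,0,0,0,0,-1],[5,-0.1,0,0,0,0,-1],[0,0,0,0,0,0,-1],[0,0,0,0,0,0,-1]],
])

```text
time: 26.25
eef_pos: [0.4045, 0.372, 0.1379]
tcp_rot: [0.016, 1.0, 0.0, 0.0]
contact_force: [1.1, 0.8, -0.4]
opening: 0.003
finger_force: 0.0
```

```bash
python3 - <<'E'
from h import *
from plant import ctrl
import cv2
s=ctrl.get_state()
print(s["eef_pos"],np.degrees(yaw(s)),s["opening"],s["contact_force"])
print(delta(s,[.405,.372,.052],np.radians(178.25)))
t=ctrl.read_camera("top"); c=ctrl.read_camera("scene")
b=cv2.resize(t["img"][165:300,130:190,::-1],None,fx=4.4,fy=4.4,interpolation=cv2.INTER_CUBIC)
a=cv2.resize(c["img"][125:230,120:250,::-1],None,fx=4,fy=4,interpolation=cv2.INTER_CUBIC)
o=np.zeros((600,800,3),np.uint8); o[:b.shape[0],:b.shape[1]]=b; o[:420,270:790]=a
cv2.imwrite("pics/w6.png",o)
E
```

```text
[0.40448048 0.37203748 0.13788336] 178.1386609648622 0.0034290426457531695 [ 1.14224997  0.81675123 -0.35465253]
(array([-0.04, -0.  ,  8.59]), array([ 0.   ,  0.001, -0.002]))
```

View pics/w6.png

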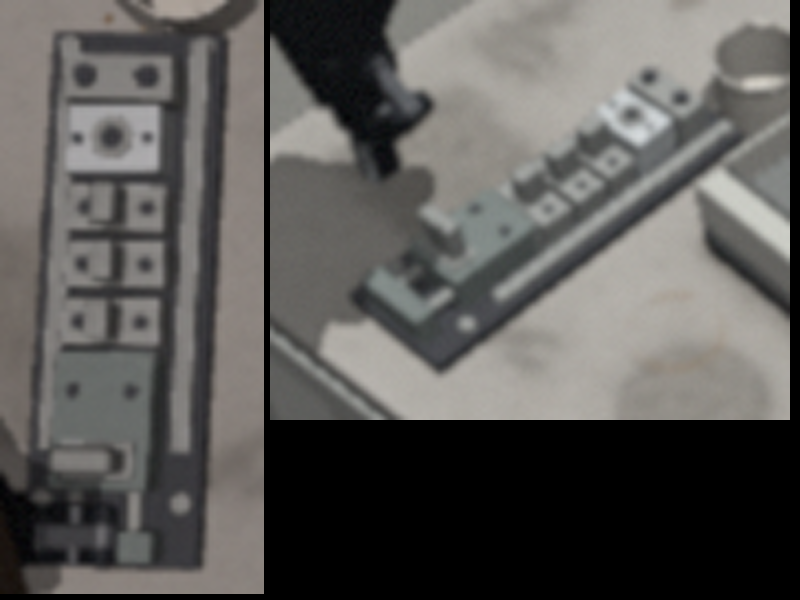

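All three blocks lie flat and square in the row, and the jaw is open behind them. I'll lower behind the handle (crop (82,460)).

Call:
send_rows([
  [[0,0,4,0,0,0,-1],[0,0,2.6,0,0,0,-1],[0,0,1,0,0,0,-1],[0,0,0.8,0,0,0,-1],[0,0,0,0,0,0,-1],[0,0,0,0,0,0,-1]],
])

```text
time: 27.1
eef_pos: [0.4048, 0.3723, 0.0549]
tcp_rot: [0.016, 1.0, 0.001, 0.001]
contact_force: [0.4, -0.2, 0.0]
opening: -0.001
finger_force: 0.0
```

Call:
send_rows([
  [[-0.4,0,0,0,0,0,-1],[-0.4,0,0,0,0,0,-1],[-0.4,0,0,0,0,0,-1],[0,0,0,0,0,0,-1]],
])

```text
time: 27.6
eef_pos: [0.4161, 0.3715, 0.0539]
tcp_rot: [0.017, 1.0, 0.0, -0.0]
contact_force: [-0.9, -1.3, 0.9]
opening: 0.001
finger_force: 0.4
```

Call:
send_rows([
  [[-0.3,0,0,0,0,0,-1],[-0.3,0,0,0,0,0,-1],[-0.3,0,0,0,0,0,-1],[-0.3,0,0,0,0,0,-1],[0,0,0,0,0,0,-1]],
])

```text
time: 28.22
eef_pos: [0.4275, 0.3711, 0.0537]
tcp_rot: [0.016, 1.0, -0.0, -0.001]
contact_force: [-5.0, -0.1, 3.1]
opening: -0.004
finger_force: 2.4
```

Call:
send_rows([
  [[-0.2,0,0,0,0,0,-1],[-0.2,0,0,0,0,0,-1],[-0.1,0,0,0,0,0,-1],[0,0,0,0,0,0,-1]],
])

```text
time: 28.72
eef_pos: [0.4318, 0.371, 0.0537]
tcp_rot: [0.016, 1.0, -0.0, -0.002]
contact_force: [-6.8, 1.4, 4.9]
opening: -0.0
finger_force: 3.4
```

Call:
send_rows([
  [[-0.15,0,0,0,0,0,-1],[-0.15,0,0,0,0,0,-1],[0,0,0,0,0,0,-1]],
])

```text
time: 29.1
eef_pos: [0.4347, 0.3709, 0.0538]
tcp_rot: [0.016, 1.0, -0.0, -0.002]
contact_force: [-6.5, 1.9, 5.0]
opening: -0.001
finger_force: 3.5
```

Call:
send_rows([
  [[-0.15,0,0,0,0,0,-1],[-0.15,0,0,0,0,0,-1],[0,0,0,0,0,0,-1]],
])

```text
time: 29.48
eef_pos: [0.4373, 0.3708, 0.0538]
tcp_rot: [0.016, 1.0, -0.0, -0.002]
contact_force: [-8.1, 1.1, 5.8]
opening: 0.002
finger_force: 4.1
```

Call:
send_rows([
  [[-0.1,0,0,0,0,0,-1],[-0.1,0,0,0,0,0,-1],[0,0,0,0,0,0,-1]],
])

```text
time: 29.85
eef_pos: [0.4381, 0.3708, 0.0537]
tcp_rot: [0.017, 1.0, -0.001, -0.004]
contact_force: [-11.2, 1.5, 8.4]
opening: -0.001
finger_force: 5.8
```

Call:
send_rows([
  [[-0.15,0,0,0,0,0,-1],[-0.15,0,0,0,0,0,-1],[0,0,0,0,0,0,-1],[0,0,0,0,0,0,-1]],
])

```text
time: 30.35
eef_pos: [0.4381, 0.3708, 0.0538]
tcp_rot: [0.017, 1.0, -0.001, -0.007]
contact_force: [-20.3, 0.7, 14.5]
opening: -0.001
finger_force: 10.0
```

Call:
send_rows([
  [[-0.15,0,-0.15,0,0,0,-1],[-0.1,0,-0.15,0,0,0,-1],[0,0,0,0,0,0,-1],[0,0,0,0,0,0,-1],[0,0,0,0,0,0,-1]],
])

```text
time: 30.98
eef_pos: [0.438, 0.3706, 0.0539]
tcp_rot: [0.017, 1.0, -0.001, -0.01]
contact_force: [-21.1, 5.4, 5.8]
opening: 0.0
finger_force: 10.3
```

```bash
python3 - <<'E'
from plant import ctrl
import cv2,numpy as np
s=ctrl.get_state(); print(s["eef_pos"],s["contact_force"],s["wrist_torque"])
t=ctrl.read_camera("top"); c=ctrl.read_camera("scene")
b=cv2.resize(t["img"][165:300,130:190,::-1],None,fx=4.4,fy=4.4,interpolation=cv2.INTER_CUBIC)
a=cv2.resize(c["img"][125:230,120:250,::-1],None,fx=4,fy=4,interpolation=cv2.INTER_CUBIC)
o=np.zeros((600,800,3),np.uint8); o[:b.shape[0],:b.shape[1]]=b; o[:420,270:790]=a
cv2.imwrite("pics/w7.png",o)
E
```

```text
[0.43803654 0.37064987 0.05392392] [-21.13500095   5.43148926   5.79228635] [ 0.80081741  3.15587292 -0.0425948 ]
```

View pics/w7.png

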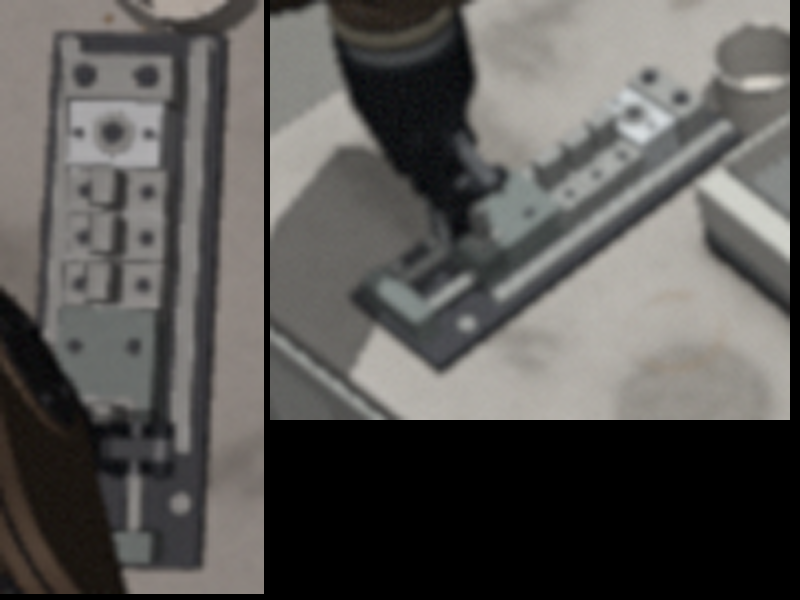

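The row is closed without gaps (fence, part, three blocks, jaw at crop row ~308) and nothing moves under rising force. I'll press slightly firmer and hold.

Call:
send_rows([
  [[-0.15,0,0,0,0,0,-1],[-0.15,0,0,0,0,0,-1],[0,0,0,0,0,0,-1],[0,0,0,0,0,0,-1],[0,0,0,0,0,0,-1],[0,0,0,0,0,0,-1]],
])

```text
time: 31.82
eef_pos: [0.438, 0.3706, 0.054]
tcp_rot: [0.017, 1.0, -0.002, -0.014]
contact_force: [-29.6, 4.7, 10.5]
opening: -0.007
finger_force: 14.6
```

```bash
python3 -c "
from plant import ctrl
print(ctrl.get_state()['contact_force']); print(ctrl.sign_off())"
```

```text
[-29.55923443   4.74252324  10.53966028]
the job is handed in; nothing more can be done
None
```

The bearing block is clamped: all three packing blocks sit square and flat between part and jaw, and I handed in at about 32 s with the jaw still held at about 30 N and the row tight against the fence.

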